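# Check the glaze scale for binding at its platform corners

## Task

Before glaze is weighed out, check that the dial scale's platform does not bind: with the fingertips press down on the rubber pad at either of the two platform corners next to the dial until the needle points at the 1 kg mark (the long mark opposite zero), hold it there for a second, and let go so that the needle returns to zero. Then do the same at either of the two corners farthest from the dial. Never push the needle as far as 1.4 kg, do not lift, tip or shove the scale, and leave the things around it where they stand.

Things in the scene. Friction and masses are not known exactly. Their poses are not given: they have to be found in the camera images.
- scale: loose mechanical bench scale: grey wedge-fronted housing 295 x 176 mm, 85 mm high, about 2.5 kg, on four rubber feet. Origin on the table under the centre of the platform; its own x axis points from the platform towards the dial, z up
- platform_top (a point): centre of the top face of the 170 mm square steel platform, 10 mm thick, 125 mm above the table at rest. It stands on a spring over the housing and sinks straight down, level, wherever it is pressed: it starts to give at about 0.8 N and takes a further 9.8 N (1 kg) for 15 mm; it stops at 27 mm and springs back by itself when released
- dial_center (a point): centre of the round white dial, 110 mm across, on the housing's sloping front, 153 mm from the scale's origin along its x, facing up and away from the platform at 35 deg from horizontal. Black marks each 100 g, long at 0, 0.5, 1 and 1.5 kg; zero on the platform side, 1 kg on the outer side. The black needle turns clockwise, one full turn for 2 kg
- pointer (a joint): angle of the needle in rad: 0 = zero mark (platform up), pi (3.14) = 1 kg mark; 0.314 rad per 100 g mark; it follows the platform, pi rad for each 15 mm of sinking
- pad_dial_a: round black rubber anti-slip pad, 30 mm across and 4 mm high, on the scale's steel platform at a corner next to the dial (63 mm along +x and 63 mm along +y of the scale from the platform's centre); origin at the centre of its underside, so the face to press is 4 mm above it (pad top about 129 mm above the table with the platform up). It goes down with the platform
- pad_dial_b: round black rubber anti-slip pad, 30 mm across and 4 mm high, on the scale's steel platform at a corner next to the dial (63 mm along +x and 63 mm along -y of the scale from the platform's centre); origin at the centre of its underside, so the face to press is 4 mm above it (pad top about 129 mm above the table with the platform up). It goes down with the platform
- pad_back_a: round black rubber anti-slip pad, 30 mm across and 4 mm high, on the scale's steel platform at a corner farthest from the dial (63 mm along -x and 63 mm along +y of the scale from the platform's centre); origin at the centre of its underside, so the face to press is 4 mm above it (pad top about 129 mm above the table with the platform up). It goes down with the platform
- pad_back_b: round black rubber anti-slip pad, 30 mm across and 4 mm high, on the scale's steel platform at a corner farthest from the dial (63 mm along -x and 63 mm along -y of the scale from the platform's centre); origin at the centre of its underside, so the face to press is 4 mm above it (pad top about 129 mm above the table with the platform up). It goes down with the platform
- jar: bystander: glaze jar with white cap, 62 mm across, 88 mm high; origin at the centre of its underside
- cup: bystander: terracotta cup, 76 mm across at the rim, 75 mm high; origin at the centre of its underside
- tiles: bystander: two bisque tiles, 100 mm square, lying one on the other, 16 mm high together; origin at the centre of the underside
- brush: bystander: wooden brush 200 mm long lying on the table; origin at the middle of its length, on its underside

How it is judged:
On the way, in this order (a step that is already met when the one before it is completed fails the run):
1. a dial-side corner pad is pressed and the needle stands at the 1 kg mark (within 0.17 kg) for 0.6 s (value of joint pointer between 2.6 and 3.68 rad and (contact force between the fingers and pad_dial_a above 4 N or contact force between the fingers and pad_dial_b above 4 N)), for 0.6 s.
2. the platform is let go and the needle is back at zero (within 0.05 kg) (value of joint pointer between -0.16 and 0.16 rad and contact force between the fingers and scale below 0.1 N), for 0.2 s.
3. a corner pad farthest from the dial is pressed and the needle stands at the 1 kg mark (within 0.17 kg) for 0.6 s (value of joint pointer between 2.6 and 3.68 rad and (contact force between the fingers and pad_back_a above 4 N or contact force between the fingers and pad_back_b above 4 N)), for 0.6 s.
At the end, for the whole second after the job is handed in: The needle is back at zero (within 0.05 kg), the scale stands level and at rest within 25 mm of where it was, and the jar, cup, tiles and brush are within 20 mm of where they were (value of joint pointer between -0.16 and 0.16 rad and distance of scale from where it was at the start of the episode below 0.025 m and angle between scale's own z axis and vertical below 0.03 rad and linear speed of scale below 0.02 m/s and not (distance of jar from where it was at the start of the episode above 0.02 m) and not (distance of cup from where it was at the start of the episode above 0.02 m) and not (distance of tiles from where it was at the start of the episode above 0.02 m) and not (distance of brush from where it was at the start of the episode above 0.02 m)); the robot touches nothing.
It fails at once if the needle is pressed to 1.4 kg or beyond (value of joint pointer above 4.4 rad).
It fails at once if the scale is lifted or tipped (height (world z) of scale above 0.01 m or angle between scale's own z axis and vertical above 0.08 rad).
It fails at once if the scale is shoved more than 25 mm (distance of scale from where it was at the start of the episode above 0.025 m).
It fails at once if a bystander is moved more than 20 mm or lifted (distance of any of jar, cup, tiles, brush from where it was at the start of the episode above 0.02 m).
It also fails if it takes over 54 s, if anything falls off the work surface, if the arm or the gripper's body presses on something with over 40 N, if the wrist force passes 120 N, or if a joint passes its speed limit or range.

## Robot

A 6-joint arm with a two-finger parallel gripper is mounted at the origin on the work surface. World frame = base frame: x ahead of the robot, y to its left, z up, the work surface at z = 0. Lengths are in m, angles in rad, forces in N, time in s.
With the tool pointing down it reaches from about 0.35 to 0.975 m from the base axis. Payload 4.9 kg.
Tool frame: the origin (TCP) lies on the centre line of the jaws, within the pads' length; the fingertips stand 25 mm ahead of it and the grasp point (between the pads) lies 6 mm ahead of it; z points along the fingers, y is the line along which they close (so a half turn about z gives the same grasp; the last joint's range is limited). The gripper opens to 85 mm and grips with 20 to 120 N. Pads are 22 mm wide; open, the fingers measure 114 mm over their backs; the gripper's body (76 mm by 85 mm) begins 54 mm behind the grasp point. The pads swing forward as they close: fully open they stand 13 mm farther back than shut.
Start: joints at [-1.457, 0.053, 1.613, -0, 1.476, -0.119], TCP at [0.144, -0.608, 0.256] pointing down, gripper open.
Joint ranges: [-3.01, 3.01], [-1.01, 2.22], [0.06, 2.58], [-1.02, 4.17], [0.09, 2.62], [-3.14, 3.14]. Speed limits (rad/s): [2.57, 2.57, 3.14, 3.14, 3.14, 3.14].

## Interface

Orientations are given as a unit quaternion [w, x, y, z].
In Python, from plant import state, grab_frame, get_calibration, job gives the robot as it stands. The module is installed in compiled form; this text tells all that it offers.
- The arm moves only by the tool move_arm, never from a script. Its argument "targets" is a list that holds one entry, the list of rows, each a list of 5 numbers: the opening in per cent of the stroke, from 0 (shut) to 100 (fully open), then the shift along the tool's x, y, z as a fraction of full scale, then the turn about the tool's z as a fraction of full scale. A call has 1 to 5 rows; each row shifts and turns the commanded pose from where the row before left it, along the tool's axes as they then stand; what a row does not reach is not made up. Full scale, the value 1, is 0.6 m for a shift and 6 degrees for a turn. A row lasts 1/12 s, in which the tool goes at most 41.7 mm and 7.16 degrees, less where a joint would pass 70% of its speed; a pose out of reach is approached as far as the arm can. A call with a number of a shift or a turn outside -1 to 1 is refused whole. A call with a gripper value outside its range is refused whole. The fingers move at their own pace and stop on an object; the grip force is fixed at half the most. Time passes only in rows, so rows that do not move let the fingers close. It gives the time, the measured TCP pose, the force, the opening and the grip force at its end, in the units of the state.
- state(): the state, without advancing time (a new reading comes with each control period).
- grab_frame(name): name is "scene" or "top" or "wrist"; returns the picture (384x512x3 uint8, red, green, blue); there is no depth.
- get_calibration(name): a dict with "vertical_fov" (degrees; the focal length in pixels is half the picture's height over the tangent of half this angle, whatever the lens; pixels are square), "cx", "cy" (the principal point, pixels), "R" (3x3) and "t" (3): a world point X has camera coordinates R X + t. Camera axes: x right, y down, z forward; pixel columns grow to the right and rows downward; lengths in m; the calibration is good to about 2 mm. A picture is of the moment at which its call begins: read the wrist's pose just before it. get_calibration takes no time and is no camera call; for the wrist camera it gives the pose at the moment of the call.
- job.job_done(): hands the job in; it is judged then, once.
The state is a dict: "time": time; "joint_pos": joint angles; "joint_vel": joint speeds; "joint_efforts": joint torques, N m; "tool_pos": TCP position; "tool_rot": TCP orientation; "contact_force": force on the tool from outside, world axes, zero at the start; "ft_torque": the same for the moment, N m; "gripper_width": opening from 0.0 (shut) to 1.0 (fully open); "grasp_force": force on a finger pad.
Only numpy, scipy, OpenCV 4.12 (cv2) and the standard library are available. Lean on these libraries where they do the work, as an engineer would, in place of code of your own. Each camera call takes 0.05 s, during which the arm holds its last target. There are 200 camera calls.

## Working session

There is one attempt and no reset: what is moved stays moved. The work goes in short steps, Python scripts to look and compute and a tool call to move; the robot and the scene stay as the last step left them, time stands still between calls to the robot, and variables do not carry over. Pictures are saved under pics/ and viewed, at most 10 in all, crops included, and the job is handed in when it is done.

Besides the shell and the picture viewer there is one more tool, called after ">>>" as name(argument=value, ...), one argument or row to a line, values as JSON. move_arm: Moves the arm, as the interface text tells. Shift numbers are shares of 0.6 m and turn numbers shares of 6 degrees, none past 1 either way. Its arguments: {"type":"object","properties":{"targets":{"type":"array"}},"required":["targets"]}

```bash
mkdir -p pics
python3 - <<'E'
from plant import *
import cv2
for n in("scene","top"):
    cv2.imwrite(f"pics/{n}0.png",grab_frame(n)[:,:,::-1]); c=get_calibration(n); print(n,c)
s=state();print(s)
E
```

```text
scene {'vertical_fov': 48.857977771521405, 'cx': 255.7264816733114, 'cy': 190.99049931804393, 'R': array([[-0.68436876,  0.72889646, -0.01869095],
       [ 0.44996052,  0.40202417, -0.79744096],
       [-0.57373768, -0.55415388, -0.60310742]]), 't': array([ 0.33814496, -0.19799066,  1.79186875])}
top {'vertical_fov': 55.721107793966816, 'cx': 255.96719731687966, 'cy': 183.7090898858717, 'R': array([[-0.01777031, -0.99966592, -0.01876884],
       [-0.98766229,  0.02047186, -0.15525495],
       [ 0.15558732,  0.01577835, -0.98769612]]), 't': array([0.09265053, 0.61183975, 0.95830236])}
{'time': 0.1, 'joint_pos': array([-1.45699156e+00,  5.32895716e-02,  1.61414969e+00,  1.29308124e-05,
        1.47602908e+00, -1.18983133e-01]), 'joint_vel': array([ 0.00073099, -0.00376454, -0.00360193,  0.00085128,  0.00142499,
        0.00120255]), 'joint_efforts': array([ 1.20213004e-03, -3.94906783e+01, -3.71360421e+01, -8.82048653e-05,
        3.94303279e-03,  3.35030297e-07]), 'tool_pos': array([ 0.14413618, -0.60761678,  0.2551909 ]), 'tool_rot': array([-9.37823873e-04,  9.93233503e-01,  1.16130655e-01,  8.86404261e-06]), 'contact_force': array([-0.57385768, -0.31122018,  0.42843899]), 'ft_torque': array([ 0.03484316, -0.02180195, -0.06917303]), 'grasp_force': 0.0, 'gripper_width': 0.9984336520834022}
```

View pics/top0.png

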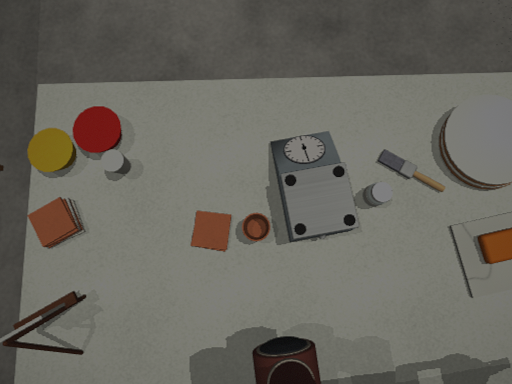

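View pics/scene0.png

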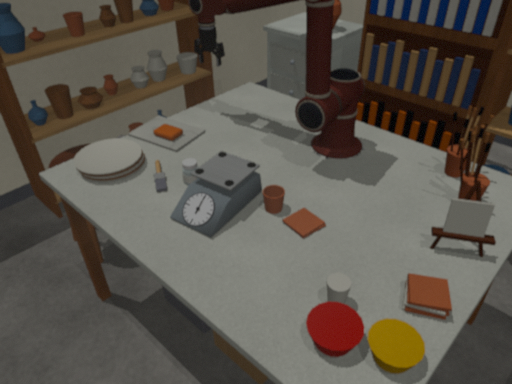

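The top view shows the dial at (304,149), the dial-side pads at (290,180) and (338,171), and the back pads at (300,229) and (349,219). The jar is at (378,193), the cup at (256,227) and the brush at (410,170). The arm is clear of the scale.

```bash
cat > h.py <<'E'
from plant import *
import numpy as np,cv2
from scipy.spatial.transform import Rotation as Ro
def ray(n,u,v,z,c=None):
    c=c or get_calibration(n); f=192/np.tan(np.radians(c["vertical_fov"]/2))
    d=c["R"].T@np.array([(u-c["cx"])/f,(v-c["cy"])/f,1]); o=-c["R"].T@c["t"]
    return o+d*(z-o[2])/d[2]
def togo(p,ang=None):
    s=state(); q=s["tool_rot"]; r=Ro.from_quat([q[1],q[2],q[3],q[0]])
    return r.inv().apply(np.array(p)-s["tool_pos"])/0.6, r.as_matrix()
E
python3 - <<'E'
from h import *
im=cv2.imread("pics/top0.png"); g=im.max(2)
P=[]
for u,v in((290,180),(338,171),(300,229),(349,219)):
    w=np.clip(90-g[v-9:v+10,u-9:u+10].astype(float),0,None)
    yy,xx=np.mgrid[v-9:v+10,u-9:u+10]; m=(xx-u)**2+(yy-v)**2<64; w=w*m
    a,b=(w*xx).sum()/w.sum(),(w*yy).sum()/w.sum()
    p=ray("top",a,b,.129);P.append(p);print(a,b,p.round(4))
P=np.array(P)[:,:2]
c=P.mean(0);print("c",c,"sides",[np.linalg.norm(P[i]-P[j]) for i,j in((0,1),(2,3),(0,2),(1,3))])
x=(P[0]+P[1]-P[2]-P[3]);print("yaw",np.degrees(np.arctan2(x[1],x[0])),"dial",ray("top",304,149,.07))
# scene check
for u,v in((251,165),(226,157)): print(ray("scene",u,v,.129))
for n,u,v,z in(("jar",379,190,.088),("cup",256,222,.075)):print(n,ray("top",u,v,z))
for p in P: 
    t,M=togo([*p,.16]);print(p,t)
print(M)
cv2.imwrite("pics/crop.png",cv2.resize(im[120:250,250:450],None,fx=4,fy=4,interpolation=2))
E
```

```text
290.0655787246902 179.8682381384104 [ 0.609  -0.0075  0.129 ]
338.2764300688829 171.17924528301887 [ 0.6289 -0.131   0.129 ]
299.774002313476 228.65890688259108 [ 0.4851 -0.0277  0.129 ]
349.0877218088151 219.62077847738982 [ 0.5053 -0.1514  0.129 ]
c [ 0.55704945 -0.079367  ] sides [np.float64(0.12508974615847893), np.float64(0.12532490762243953), np.float64(0.12547078570874767), np.float64(0.12526135750308606)]
yaw 9.309706921637634 dial [ 0.70391984 -0.0531433   0.07      ]
[ 0.4908215  -0.02192958  0.129     ]
[ 0.51254248 -0.12295465  0.129     ]
jar [ 0.58378499 -0.24407295  0.088     ]
cup [0.50646985 0.08218311 0.075     ]
[ 0.60895851 -0.00747808] [ 0.98451374 -0.79423905  0.16036156]
[ 0.62885512 -0.13097533] [ 0.96929774 -0.58631251  0.15997105]
[ 0.48512139 -0.02765938] [ 0.77592619 -0.80912411  0.16034015]
[ 0.50526277 -0.15135521] [ 0.7610308  -0.60078142  0.15994894]
[[ 9.73027342e-01  2.30689731e-01 -2.00212073e-04]
 [ 2.30689698e-01 -9.73025583e-01  1.86501496e-03]
 [ 2.35428330e-04 -1.86089741e-03 -9.99998241e-01]]
```

View pics/crop.png

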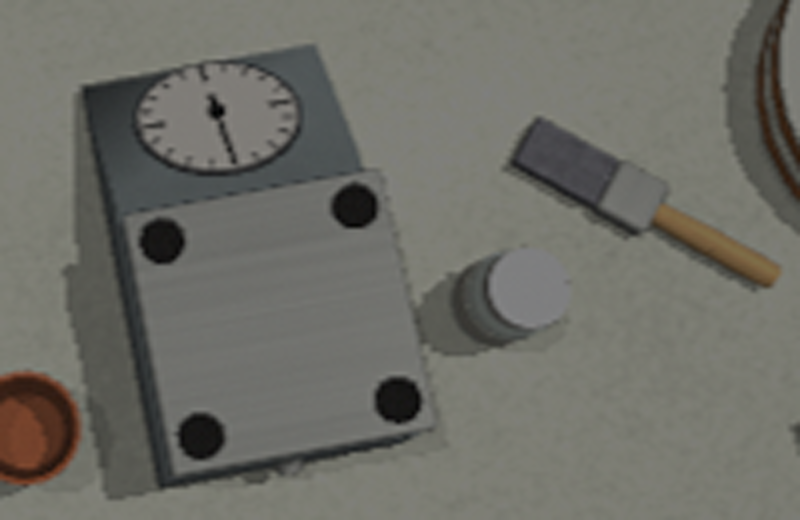

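>>> move_arm(
  targets=[
    [[0, 0.055, -0.033, 0, 0], [0, 0.055, -0.033, 0, 0], [0, 0.055, -0.033, 0, 0], [0, 0.055, -0.033, 0, 0], [0, 0.055, -0.033, 0, 0]],
  ],
)

```text
time: 0.52
tool_pos: [0.2827, -0.4721, 0.2557]
tool_rot: [-0.0, 0.993, 0.116, -0.0]
contact_force: [1.8, -0.0, 0.3]
gripper_width: 0.3
grasp_force: 0.0
```

>>> move_arm(
  targets=[
    [[0, 0.055, -0.033, 0, 0], [0, 0.055, -0.033, 0, 0], [0, 0.055, -0.033, 0, 0], [0, 0.055, -0.033, 0, 0], [0, 0.055, -0.033, 0, 0]],
  ],
)

```text
time: 0.93
tool_pos: [0.4205, -0.3376, 0.2559]
tool_rot: [-0.0, 0.993, 0.116, -0.0]
contact_force: [0.9, -0.8, -0.2]
gripper_width: 0.003
grasp_force: 0.0
```

>>> move_arm(
  targets=[
    [[0, 0.055, -0.033, 0, 0], [0, 0.055, -0.033, 0, 0], [0, 0.055, -0.033, 0, 0], [0, 0.055, -0.033, 0, 0], [0, 0.055, -0.033, 0, 0]],
  ],
)

```text
time: 1.35
tool_pos: [0.5582, -0.2031, 0.2558]
tool_rot: [-0.0, 0.993, 0.116, -0.0]
contact_force: [0.3, -0.6, 0.7]
gripper_width: 0.003
grasp_force: 0.0
```

Run:
```python
from h import *
s=state();print(s["time"],s["tool_pos"],s["contact_force"],s["gripper_width"],togo([.629,-.131,.18]))
```

```text
1.35 [ 0.55818422 -0.20314401  0.25577324] [ 0.27586878 -0.58075459  0.6940682 ] 0.0026346483392198127 (array([ 0.14267773, -0.08968914,  0.12623643]), array([[ 9.72976584e-01,  2.30902793e-01, -6.83826911e-04],
       [ 2.30902998e-01, -9.72976747e-01,  2.36503627e-04],
       [-6.10738335e-04, -3.88010175e-04, -9.99999738e-01]]))
```

>>> move_arm(
  targets=[
    [[0, 0.055, -0.03, 0, 0], [0, 0.055, -0.03, 0, 0], [0, 0.033, -0.03, 0.03, 0], [0, 0, 0, 0.05, 0], [0, 0, 0, 0.03, 0]],
  ],
)

```text
time: 1.77
tool_pos: [0.6283, -0.1305, 0.1874]
tool_rot: [-0.001, 0.993, 0.118, -0.001]
contact_force: [0.0, 0.1, -1.5]
gripper_width: -0.0
grasp_force: 0.0
```

>>> move_arm(
  targets=[
    [[0, 0, 0, 0, 0], [0, 0, 0, 0, 0]],
  ],
)

```text
time: 1.93
tool_pos: [0.6273, -0.1322, 0.1884]
tool_rot: [-0.001, 0.993, 0.116, -0.002]
contact_force: [-0.0, 0.2, 2.0]
gripper_width: -0.004
grasp_force: 0.0
```

Run:
```python
from h import *
print(togo([.629,-.131,.154])[0],state()["contact_force"])
for n in("top","scene","wrist"):
    f=grab_frame(n)[:,:,::-1]
    if n=="top":f=f[110:250,240:380]
    if n=="scene":f=f[130:250,150:290]
    cv2.imwrite(f"pics/{n}1.png",f)
a=[cv2.resize(cv2.imread(f"pics/{n}1.png"),(400,300)) for n in("top","scene","wrist")]
cv2.imwrite("pics/m1.png",np.vstack([np.hstack(a[:2]),np.hstack([a[2],a[2]*0])]))
```

```text
[ 0.00334968 -0.00113666  0.05734033] [-0.04063218  0.19023284  1.97463611]
```

View pics/m1.png

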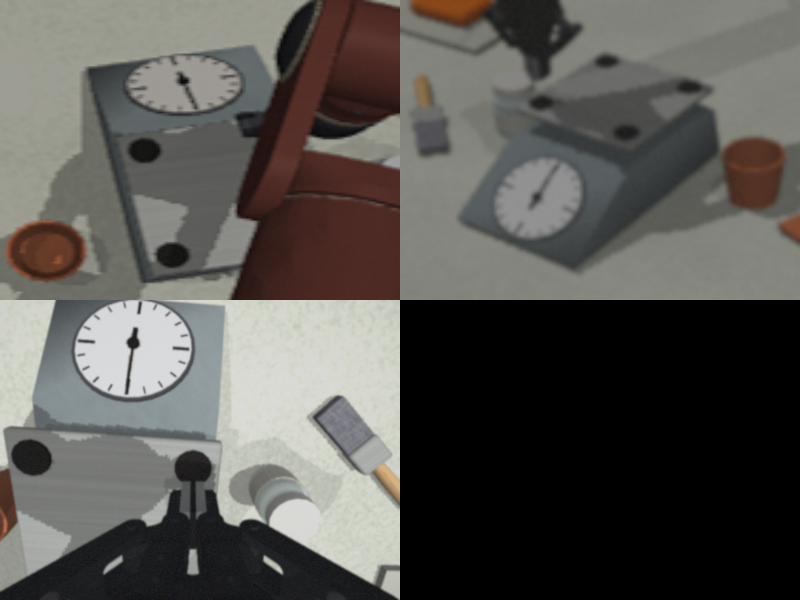

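The needle is at zero, and the wrist view shows the shut fingertips in line with the dial-side right pad. The wrist camera also sees the dial. I'll descend to just above contact.

>>> move_arm(
  targets=[
    [[0, 0.003, -0.001, 0.02, 0], [0, 0, 0, 0.015, 0], [0, 0, 0, 0.01, 0], [0, 0, 0, 0, 0], [0, 0, 0, 0, 0]],
  ],
)

```text
time: 2.5
tool_pos: [0.6294, -0.1315, 0.1622]
tool_rot: [-0.0, 0.993, 0.116, -0.001]
contact_force: [0.1, -0.2, -0.3]
gripper_width: 0.0
grasp_force: 0.0
```

>>> move_arm(
  targets=[
    [[0, 0, 0, 0.005, 0], [0, 0, 0, 0.005, 0], [0, 0, 0, 0.005, 0], [0, 0, 0, 0, 0], [0, 0, 0, 0, 0]],
  ],
)

```text
time: 2.92
tool_pos: [0.6299, -0.1316, 0.1543]
tool_rot: [-0.0, 0.993, 0.116, -0.0]
contact_force: [-0.2, 0.7, 0.2]
gripper_width: -0.002
grasp_force: 0.0
```

```bash
cat >> h.py <<'E'
def look(k,p):
    print(togo(p)[0].round(4),state()["contact_force"].round(2),state()["time"])
    f=grab_frame("wrist")[:,:,::-1]; cv2.imwrite(f"pics/w{k}.png",f)
E
python3 - <<'E'
from h import *
look(2,[.629,-.131,.139])
E
```

```text
[-0.0013 -0.0013  0.0254] [-0.16  0.68  0.22] 2.9167
```

View pics/w2.png

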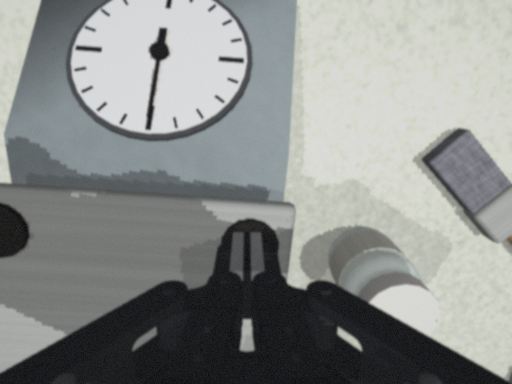

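The fingertips are over the pad, around (248,240), and the needle is still at zero. I'll press in stages, watching the force.

>>> move_arm(
  targets=[
    [[0, 0, 0, 0.005, 0], [0, 0, 0, 0.005, 0], [0, 0, 0, 0.005, 0], [0, 0, 0, 0, 0], [0, 0, 0, 0, 0]],
  ],
)

```text
time: 3.38
tool_pos: [0.6304, -0.1317, 0.1462]
tool_rot: [0.0, 0.993, 0.116, 0.001]
contact_force: [-1.7, 0.7, 6.2]
gripper_width: -0.0
grasp_force: 2.9
```

>>> move_arm(
  targets=[
    [[0, 0, 0, 0, 0], [0, 0, 0, 0, 0]],
  ],
)

```text
time: 3.55
tool_pos: [0.6304, -0.1317, 0.1464]
tool_rot: [0.0, 0.993, 0.116, 0.001]
contact_force: [-0.9, 1.2, 5.6]
gripper_width: 0.001
grasp_force: 2.9
```

Run:
```python
from h import *
look(3,[.629,-.131,.139])
```

```text
[-0.002  -0.0017  0.0123] [-0.88  1.21  5.63] 3.55
```

View pics/w3.png

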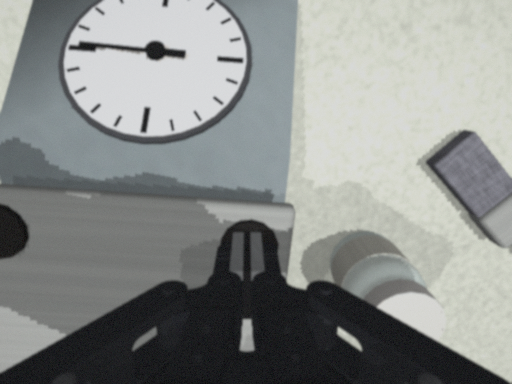

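The needle stands at the 0.5 kg mark, so another 7.5 mm brings it to 1 kg.

>>> move_arm(
  targets=[
    [[0, 0, 0, 0.005, 0], [0, 0, 0, 0.005, 0], [0, 0, 0, 0.003, 0], [0, 0, 0, 0, 0], [0, 0, 0, 0, 0]],
  ],
)

```text
time: 4.02
tool_pos: [0.6305, -0.1318, 0.1396]
tool_rot: [0.0, 0.993, 0.116, 0.0]
contact_force: [-3.6, 1.6, 11.1]
gripper_width: -0.001
grasp_force: 5.1
```

>>> move_arm(
  targets=[
    [[0, 0, 0, 0, 0], [0, 0, 0, 0, 0], [0, 0, 0, 0, 0], [0, 0, 0, 0, 0], [0, 0, 0, 0, 0]],
  ],
)

```text
time: 4.43
tool_pos: [0.6305, -0.1317, 0.1397]
tool_rot: [0.0, 0.993, 0.116, 0.001]
contact_force: [-3.7, 1.2, 10.5]
gripper_width: -0.001
grasp_force: 5.0
```

>>> move_arm(
  targets=[
    [[0, 0, 0, 0, 0], [0, 0, 0, 0, 0], [0, 0, 0, 0, 0], [0, 0, 0, 0, 0], [0, 0, 0, 0, 0]],
  ],
)

```text
time: 4.85
tool_pos: [0.6305, -0.1317, 0.1397]
tool_rot: [0.0, 0.993, 0.116, 0.001]
contact_force: [-3.1, 0.3, 9.7]
gripper_width: 0.002
grasp_force: 5.0
```

Run:
```python
from h import *
look(4,[.629,-.131,.139])
```

```text
[-0.0021 -0.0018  0.0012] [-3.1   0.29  9.7 ] 4.85
```

View pics/w4.png

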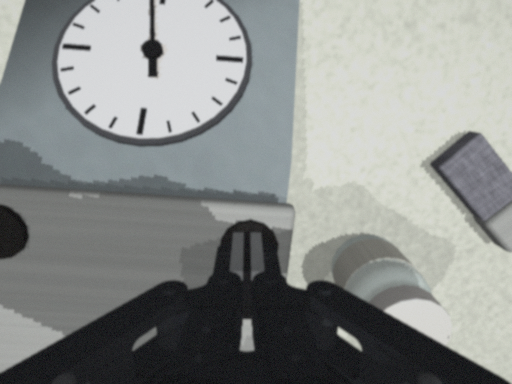

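The needle stands just short of the 1 kg mark, at about 0.95 kg, which is within tolerance. I'll hold a little longer and then release.

>>> move_arm(
  targets=[
    [[0, 0, 0, 0, 0], [0, 0, 0, 0, 0], [0, 0, 0, 0, 0], [0, 0, 0, -0.005, 0], [0, 0, 0, -0.007, 0]],
  ],
)

```text
time: 5.32
tool_pos: [0.6304, -0.1317, 0.1461]
tool_rot: [0.0, 0.993, 0.116, 0.001]
contact_force: [-2.0, 0.7, 5.7]
gripper_width: -0.004
grasp_force: 2.6
```

>>> move_arm(
  targets=[
    [[0, 0, 0, -0.007, 0], [0, 0, 0, -0.007, 0], [0, 0, 0, -0.01, 0], [0, 0, 0, -0.02, 0], [0, 0, 0, -0.02, 0]],
  ],
)

```text
time: 5.73
tool_pos: [0.6293, -0.1314, 0.1828]
tool_rot: [-0.0, 0.993, 0.116, -0.001]
contact_force: [0.3, 0.3, -0.2]
gripper_width: 0.001
grasp_force: 0.0
```

>>> move_arm(
  targets=[
    [[0, 0, 0, 0, 0], [0, 0, 0, 0, 0], [0, 0, 0, 0, 0], [0, 0, 0, 0, 0], [0, 0, 0, 0, 0]],
  ],
)

```text
time: 6.15
tool_pos: [0.6295, -0.1315, 0.1822]
tool_rot: [-0.0, 0.993, 0.116, -0.001]
contact_force: [-0.8, 0.5, -0.7]
gripper_width: 0.001
grasp_force: 0.0
```

Run:
```python
from h import *
look(5,[.5053,-.1514,.165])
```

```text
[-0.2091 -0.0154  0.029 ] [-0.82  0.51 -0.69] 6.15
```

View pics/w5.png

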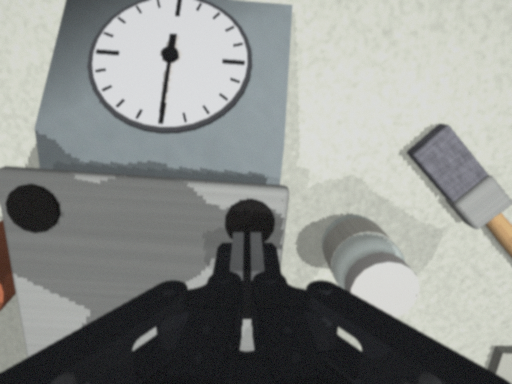

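The needle is back at zero and the scale hasn't visibly moved. Next is the back pad on the same side.

>>> move_arm(
  targets=[
    [[0, -0.042, -0.003, 0, 0], [0, -0.042, -0.003, 0, 0], [0, -0.042, -0.003, 0, 0], [0, -0.042, -0.003, 0, 0], [0, -0.041, -0.003, 0, 0]],
  ],
)

```text
time: 6.62
tool_pos: [0.5045, -0.1517, 0.1825]
tool_rot: [-0.0, 0.993, 0.116, -0.0]
contact_force: [-0.6, 0.1, -0.0]
gripper_width: -0.001
grasp_force: 0.0
```

>>> move_arm(
  targets=[
    [[0, 0, 0, 0.01, 0], [0, 0, 0, 0.01, 0], [0, 0, 0, 0.009, 0], [0, 0, 0, 0, 0], [0, 0, 0, 0, 0]],
  ],
)

```text
time: 7.03
tool_pos: [0.5062, -0.1515, 0.1649]
tool_rot: [-0.0, 0.993, 0.116, -0.001]
contact_force: [0.0, 0.4, 0.5]
gripper_width: 0.001
grasp_force: 0.0
```

Run:
```python
from h import *
look(6,[.5053,-.1514,.1465])
```

```text
[-0.0014 -0.0004  0.0307] [0.02 0.37 0.53] 7.0333
```

View pics/w6.png

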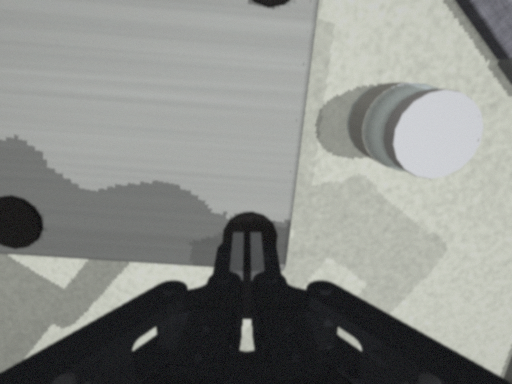

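The fingertips are on the back pad at (248,235), but the dial is out of the wrist view. I'll press using height and force, and check the needle with the scene camera.

>>> move_arm(
  targets=[
    [[0, -0.001, 0, 0.01, 0], [0, 0, 0, 0.007, 0], [0, 0, 0, 0.007, 0], [0, 0, 0, 0.006, 0], [0, 0, 0, 0, 0]],
  ],
)

```text
time: 7.5
tool_pos: [0.5056, -0.1519, 0.1477]
tool_rot: [-0.0, 0.993, 0.116, 0.0]
contact_force: [-0.9, 0.6, 5.1]
gripper_width: 0.003
grasp_force: 2.4
```

>>> move_arm(
  targets=[
    [[0, 0, 0, 0, 0], [0, 0, 0, 0, 0], [0, 0, 0, 0, 0]],
  ],
)

```text
time: 7.75
tool_pos: [0.5056, -0.1519, 0.1483]
tool_rot: [0.0, 0.993, 0.116, 0.0]
contact_force: [-0.4, 2.1, 4.1]
gripper_width: 0.005
grasp_force: 2.2
```

>>> move_arm(
  targets=[
    [[0, 0, 0, 0.005, 0], [0, 0, 0, 0.005, 0], [0, 0, 0, 0.005, 0], [0, 0, 0, 0.001, 0], [0, 0, 0, 0, 0]],
  ],
)

```text
time: 8.17
tool_pos: [0.5057, -0.152, 0.1395]
tool_rot: [0.0, 0.993, 0.116, 0.0]
contact_force: [-2.9, 2.9, 9.7]
gripper_width: -0.001
grasp_force: 5.1
```

>>> move_arm(
  targets=[
    [[0, 0, 0, 0, 0], [0, 0, 0, 0, 0], [0, 0, 0, 0, 0], [0, 0, 0, 0, 0], [0, 0, 0, 0, 0]],
  ],
)

```text
time: 8.58
tool_pos: [0.5057, -0.152, 0.1397]
tool_rot: [0.0, 0.993, 0.116, 0.0]
contact_force: [-2.8, 2.6, 10.9]
gripper_width: 0.005
grasp_force: 5.0
```

Run:
```python
from h import *
print(state()["tool_pos"],state()["contact_force"])
f=grab_frame("scene")[:,:,::-1]; cv2.imwrite("pics/s7.png",cv2.resize(f[150:240,165:265],None,fx=6,fy=6,interpolation=2))
```

```text
[ 0.50566702 -0.15196065  0.13969926] [-2.81897578  2.6080531  10.92274908]
```

View pics/s7.png

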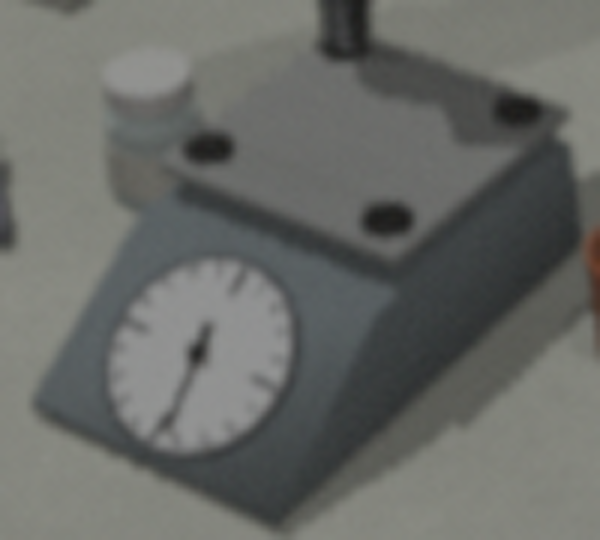

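The needle stands at the 1 kg mark, near (160,432), and the scale is level. I'll hold to complete the second, then let go and rise clear.

>>> move_arm(
  targets=[
    [[0, 0, 0, 0, 0], [0, 0, 0, 0, 0], [0, 0, 0, 0, 0], [0, 0, 0, 0, 0], [0, 0, 0, 0, 0]],
  ],
)

```text
time: 9.05
tool_pos: [0.5057, -0.152, 0.1397]
tool_rot: [0.0, 0.993, 0.116, 0.0]
contact_force: [-2.9, 1.8, 9.8]
gripper_width: 0.002
grasp_force: 5.0
```

>>> move_arm(
  targets=[
    [[0, 0, 0, 0, 0], [0, 0, 0, 0, 0], [0, 0, 0, 0, 0], [0, 0, 0, -0.005, 0], [0, 0, 0, -0.007, 0]],
  ],
)

```text
time: 9.47
tool_pos: [0.5056, -0.1519, 0.1462]
tool_rot: [0.0, 0.993, 0.116, 0.0]
contact_force: [-0.7, 1.3, 5.8]
gripper_width: -0.002
grasp_force: 2.6
```

>>> move_arm(
  targets=[
    [[0, 0, 0, -0.007, 0], [0, 0, 0, -0.007, 0], [0, 0, 0, -0.01, 0], [0, 0, 0, -0.03, 0], [0, 0, 0, -0.05, 0]],
  ],
)

```text
time: 9.88
tool_pos: [0.5026, -0.1509, 0.2037]
tool_rot: [-0.002, 0.993, 0.116, -0.004]
contact_force: [0.4, 0.9, -0.5]
gripper_width: 0.001
grasp_force: 0.0
```

>>> move_arm(
  targets=[
    [[0, 0, 0, -0.03, 0], [0, 0, 0, 0, 0], [0, 0, 0, 0, 0], [0, 0, 0, 0, 0], [0, 0, 0, 0, 0]],
  ],
)

```text
time: 10.3
tool_pos: [0.5042, -0.1515, 0.2235]
tool_rot: [-0.001, 0.993, 0.116, -0.002]
contact_force: [0.9, -0.2, 0.1]
gripper_width: -0.002
grasp_force: 0.0
```

Run:
```python
from h import *
f=grab_frame("scene")[:,:,::-1].astype(int); g=cv2.imread("pics/scene0.png").astype(int)
print("dial diff vs start",abs(f-g)[190:228,180:216].max(), "jar/brush/cup",[abs(f-g)[a:b,c:d].mean().round(1) for a,b,c,d in((158,182,183,197),(160,190,152,168),(186,212,264,286))],state()["contact_force"])
```

```text
dial diff vs start 7 jar/brush/cup [np.float64(1.3), np.float64(1.4), np.float64(2.4)] [-0.02892104 -0.94010482  0.0410371 ]
```

The dial matches its starting image, so the needle is back at zero and nothing has moved.

```bash
python3 -c "
from plant import job
print(job.job_done())"
```

```text
the job is handed in; nothing more can be done
None
```

I pressed one dial-side pad (needle at about 0.95 kg) and one far-side pad (needle at 1 kg), holding each for about a second; the needle returned to zero both times, nothing else visibly moved, and the job is handed in (the hand-in returned no verdict).

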